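Put the cooker weight away in the rack's latched drawer

TASK

Press the red release button so that the rack's drawer springs open, and stand the pressure-cooker weight upright in the round holder in the drawer. Then push the drawer gently home until its catch clicks and it stays shut by itself. Do not force button or drawer, and leave everything else on the rack as it is.

Things in the scene. Friction and masses are not known exactly. Their poses are not given: they have to be found in the camera images.
- rack: Steel corner rack with a drawer base, fixed. Origin on the counter (z=0); -x points out of its front (the drawer's way out), y along the front, z up. Straight front 380 mm wide at x=-140 mm, sides y=+-190 to x=60, then 45 deg sides to a point at x=250. The base is 85 mm high; its flat roof is the lower tier. The top tier, 280 mm up, is set back: the lower tier is open to above where x<30 mm.
- release: Round red sprung button, 30 mm across, standing 12 mm above the lower tier, at x=-105, y=115 mm in the rack. Origin: centre of its top, 97 mm above the counter when up. It goes straight down, 9 mm travel, 2 N to start, about 5 N at the bottom (then rigid: stay under 25 N); pressed 2 to 5 mm it frees the drawer. It dips 5 mm while the drawer goes home and jumps up at the click.
- drawer: Drawer. Origin: centre of its flat wooden front face (166 wide, 58 high, 12 to 70 mm above the counter); axes as the rack's. Latched, the face is at x=-158 mm in the rack, 18 mm proud of the base; sprung open at x=-253. Pushing in takes 2 N rising to 6 N, about 10 N riding up the catch, 7 N after it. Over 18 N would bend its light runners.
- latched_face (a point): Point fixed in the rack where the middle of the drawer's face rests when latched. The worn catch has lost motion that cannot be seen and differs each time: the face must go 0 to 11 mm PAST this point before the catch snaps up; 1 mm on, a buffer (10 N per mm) stops it. Let go after the click, the drawer comes back to this point and stays; let go too soon, it springs open again.
- cup (a point): Middle of the floor of the round holder in the drawer (upper side of the tray floor, 16 mm above the counter); z up. A ring 42 mm inside, 49 mm outside, 10 mm high. It moves with the drawer, 72 mm behind the front face; open, it lies 41 mm in front of the base, free from above. The tray is 150 mm wide inside (75 mm either side in y), its side walls reach 46 mm above the counter.
- weight_mid (a point): Pressure-cooker weight, 110 g: upright steel cylinder 32 mm across and 24 mm high, with a black cylindrical knob 22 mm across from 26 to 54 mm above its underside. This point is on its axis, 27 mm above its underside; z along its axis, up. It starts standing on the lower tier, 85 mm above the counter.
- scoop: Blue plastic scoop lying on the lower tier, 124 mm long, 44 mm wide, 24 mm high; origin under the middle. A bystander.
- spoon: Wooden spoon lying on the lower tier, 195 mm long, 36 mm wide, 10 mm high; origin under the middle. A bystander.
- dabba: Closed round steel masala dabba (spice tin), 129 mm across, 76 mm high, on the top tier; origin under its middle. A bystander.
- jar0: Screw-top glass jar, 54 mm across, 93 mm high, on the top tier; origin under its middle. A bystander.
- jar1: Screw-top glass jar, 54 mm across, 93 mm high, on the top tier; origin under its middle. A bystander.
- jar2: Screw-top glass jar, 54 mm across, 93 mm high, on the top tier; origin under its middle. A bystander.
There are look-alikes about, which are no part of the job. Of the things that look like the part that bears weight_mid, the middle-sized one is meant.

How it is judged:
On the way, in this order (a step that is already met when the one before it is completed fails the run):
1. the drawer has sprung open (x of drawer in the frame of rack below -0.245 m), for 0.2 s.
2. the weight stands upright and let go in the holder of the open drawer (horizontal distance between weight_mid and cup below 0.01 m and z of weight_mid in the frame of cup between 0.022 and 0.032 m and angle between weight_mid's own z axis and vertical below 0.12 rad and contact force between weight and the fingers below 0.1 N and x of drawer in the frame of rack below -0.22 m), for 0.2 s.
At the end, for the whole second after the job is handed in: The drawer is latched: front face within 4 mm of its latched place, at rest with nothing touching it, button up (within 2.5 mm). The weight stands in the holder, axis within 10 mm of its middle, tilted under 7 degrees. Scoop, spoon, dabba and jars are within 25 mm of where they were (horizontal distance between weight_mid and cup below 0.01 m and z of weight_mid in the frame of cup between 0.022 and 0.032 m and angle between weight_mid's own z axis and vertical below 0.12 rad and x of drawer in the frame of rack between -0.162 and -0.154 m and z of release in the frame of rack above 0.0945 m and linear speed of each of drawer, weight below 0.01 m/s and distance of each of scoop, spoon, dabba, jar0, jar1, jar2 from where it was at the start of the episode below 0.025 m).
It fails at once if more than 18 N on the drawer (contact force between drawer and the fingers above 18 N or contact force between drawer and the arm above 18 N).
It fails at once if more than 25 N on the release button (contact force between release and the fingers above 25 N or contact force between release and the arm above 25 N).
It fails at once if a jar, the dabba, the scoop or the spoon pushed more than 25 mm (distance of any of scoop, spoon, dabba, jar0, jar1, jar2 from where it was at the start of the episode above 0.025 m).
It also fails if it takes over 72 s, if anything falls off the work surface, if the arm or the gripper's body presses on something with over 40 N, if the wrist force passes 120 N, or if a joint passes its speed limit or range.

ROBOT

A 6-joint arm with a two-finger parallel gripper is mounted at the origin on the work surface. World frame = base frame: x ahead of the robot, y to its left, z up, the work surface at z = 0. Lengths are in m, angles in rad, forces in N, time in s.
With the tool pointing down it reaches from about 0.2 to 0.875 m from the base axis. Payload 3.4 kg.
Tool frame: the origin (TCP) lies between the finger pads; the fingertips stand 25 mm ahead of it and the grasp point (between the pads) lies 6 mm ahead of it (r.nose_length is the z of the fingertips in the tool frame, in m); z points along the fingers, x is the direction in which the jaws open and shut, and the axes are right-handed (so a half turn about z gives the same grasp; the last joint's range is limited). The gripper opens to 94 mm and grips with 3 to 60 N. Pads are 16 mm wide; open, the fingers measure 119 mm over their backs; the gripper's body (75 mm by 177 mm) begins 78 mm behind the grasp point.
Start: joints at [-1.272, 0.276, 1.505, -0, 1.361, -0.121], TCP at [0.234, -0.525, 0.23] pointing down, gripper open.
Joint ranges: [-2.89, 2.89], [-0.75, 2.08], [0.22, 2.7], [-1.18, 4.32], [0.11, 2.71], [-2.7, 2.7]. Speed limits (rad/s): [2.57, 2.57, 3.14, 3.14, 3.14, 3.14].

INTERFACE

Orientations are given as a unit quaternion [w, x, y, z].
In Python, from plant import r, gripper_to, inverse_kinematics, vision, models, telemetry gives the robot as it stands. Calls block until the motion is done:
- r.move_to(position, orientation): joint-space move of the TCP to a pose.
- r.move_l(position, rot=None, vel=0.15, guard=None): straight line of the TCP; rot=None keeps the orientation; vel is the mean speed in m/s. With guard (N) it stops when the force on the tool has changed by that much, and returns True; else False.
- r.movej(angles): joint-space move.
- gripper_to(opening, f_grip=None): finger opening in m; f_grip is the grip in N (None keeps the last); returns when the fingers have stopped.
- r.hold(seconds).
- inverse_kinematics(position, orientation): joint angles nearest the present ones, or None.
- vision.snapshot(name): name is "side" or "top"; returns the picture (384x512x3 uint8, red, green, blue); there is no depth.
- vision.get_calibration(name): a dict with "fx", "fy", "cx", "cy" (pixels), "position" and "orientation" of the camera in the world. Camera axes: x right, y down, z forward; pixel columns grow to the right and rows downward; lengths in m; the calibration is good to about 2 mm. A picture is of the moment at which its call begins. get_calibration takes no time and is no camera call.
A pose or a line that the arm cannot do raises r.PlanningError and nothing moves.
- r.sign_off(): hands the job in, once; it reports no verdict.
Trained networks look in the newest picture that a camera, given by its name, has taken for a name from the list of things; names that differ only in an ending like _2 or _b are one class to them, and where a whole thing is asked for, a point or a joint stands for the part that bears it (a point fixed in the world has none). Each returns a list of dicts, best first, with "score" (0 to 1); they miss things now and then, are a little off and sometimes report something else, mostly with a low value. They report only what shows in the picture. A call takes as long as a camera call. They do not tell look-alikes from the thing itself.
- models.boxes_of(thing, camera): "at" ([x, y, z] in m, in world coordinates, good to about 4 mm: the middle of the surface that is visible of it).
- models.regions_of(thing, camera): "pixels" (384x512 bool, what is visible of it).
- models.mark_of(thing, camera): "at" ([x, y, z] in m, in world coordinates, good to about 4 mm: a listed point, or the origin of a listed thing).
Readings, each from a call of its own:
- telemetry.current_t(): time.
- telemetry.current_joints(): joint angles.
- telemetry.current_dq(): joint speeds.
- telemetry.current_joint_efforts(): joint torques, N m.
- telemetry.current_ee_pos(): TCP position.
- telemetry.current_tool_rot(): TCP orientation.
- telemetry.current_wrist_force(): force on the tool from outside, world axes, zero at the start.
- telemetry.current_torque(): the same for the moment, N m.
- telemetry.current_opening(): finger opening in m.
Only numpy, scipy, OpenCV 4.12 (cv2) and the standard library are available. Lean on these libraries where they do the work, as an engineer would, in place of code of your own. Each camera call takes 0.05 s, during which the arm holds its last target.

## Working session

There is one attempt and no reset: what is moved stays moved. The work goes in short steps, each a Python script; the robot and the scene stay as the last script left them, time stands still between calls to the robot, and variables do not carry over. Pictures are saved under pics/ and viewed, and the job is handed in when it is done.

```bash
ls; mkdir -p pics
python3 - <<'E'
from plant import r, gripper_to, inverse_kinematics, vision, models, telemetry
import cv2
for n in("side","top"):
    im=vision.snapshot(n); cv2.imwrite(f"pics/{n}0.png",cv2.resize(im[:,:,::-1],(768,576),interpolation=cv2.INTER_CUBIC))
    print(n,vision.get_calibration(n))
    for t in("rack","release","drawer","cup","weight_mid","scoop","spoon","latched_face"):
        try: print(t,[(d["at"],d["score"]) for d in models.mark_of(t,n)][:5])
        except Exception as e: print(t,e)
print(telemetry.current_t(), telemetry.current_tool_rot(), r.nose_length)
E
```

```text
pics
side {'fx': 426.3247781494335, 'fy': 426.3247781494335, 'cx': 262.0084095474115, 'cy': 195.88392893919016, 'position': array([0.39160062, 0.6267117 , 0.60093727]), 'orientation': array([ 0.07430713, -0.12088959,  0.85375218, -0.50097043])}
rack [([0.6445, -0.1401, 0.0008], 0.73)]
release [([0.7725, -0.0648, 0.0957], 0.43)]
drawer [([0.6758, 0.0136, 0.0402], 0.68)]
cup [([0.6571, -0.0589, 0.0161], 0.57), ([0.4967, -0.1715, 0.2793], 0.36)]
weight_mid [([0.4833, 0.0922, 0.0365], 0.88), ([0.5673, -0.0425, 0.1106], 0.7), ([0.3957, -0.0039, 0.0205], 0.53)]
scoop [([0.7172, -0.1653, 0.0865], 0.9)]
spoon [([0.7721, -0.0642, 0.0982], 0.66), ([0.56, -0.1229, 0.0851], 0.6)]
latched_face [([0.6737, 0.0144, 0.0385], 0.67)]
top {'fx': 351.73284265042156, 'fy': 351.73284265042156, 'cx': 255.08842432314185, 'cy': 194.104959957929, 'position': array([ 0.54350349, -0.08124543,  0.85270263]), 'orientation': array([-0.0205529 ,  0.71034273, -0.7026991 ,  0.03470962])}
rack [([0.6381, -0.1463, 0.0005], 0.73)]
release [([0.7714, -0.0627, 0.0976], 0.51)]
drawer [([0.6733, 0.01, 0.0442], 0.82), ([0.5598, -0.125, 0.0832], 0.41)]
cup []
weight_mid [([0.4804, 0.0879, 0.0346], 0.88), ([0.5682, -0.0414, 0.1139], 0.71), ([0.4006, -0.0036, 0.0162], 0.38)]
scoop [([0.7226, -0.1626, 0.0843], 0.81)]
spoon [([0.5586, -0.1269, 0.0816], 0.82), ([0.7184, -0.164, 0.0844], 0.46)]
latched_face [([0.6743, 0.0099, 0.0407], 0.72)]
0.9 [ 4.70699435e-05  8.38928170e-01 -5.44242151e-01  6.32182124e-05] 0.025
```

View pics/side0.png

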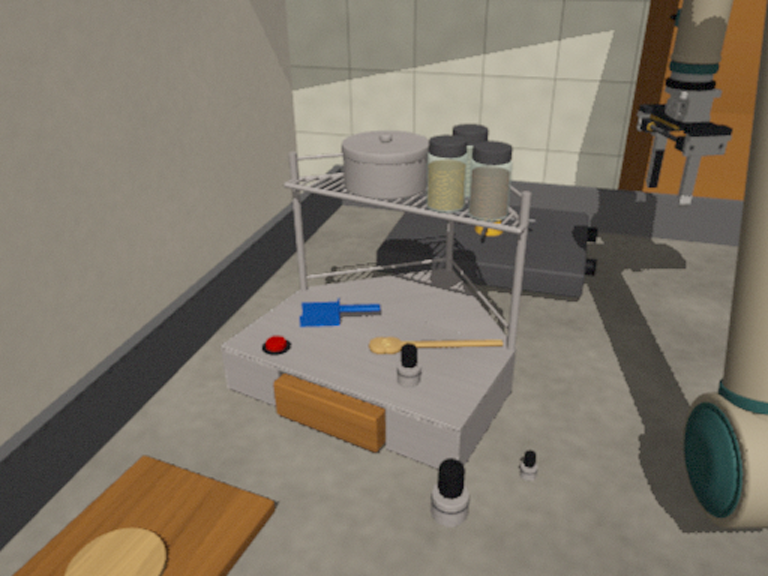

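View pics/top0.png

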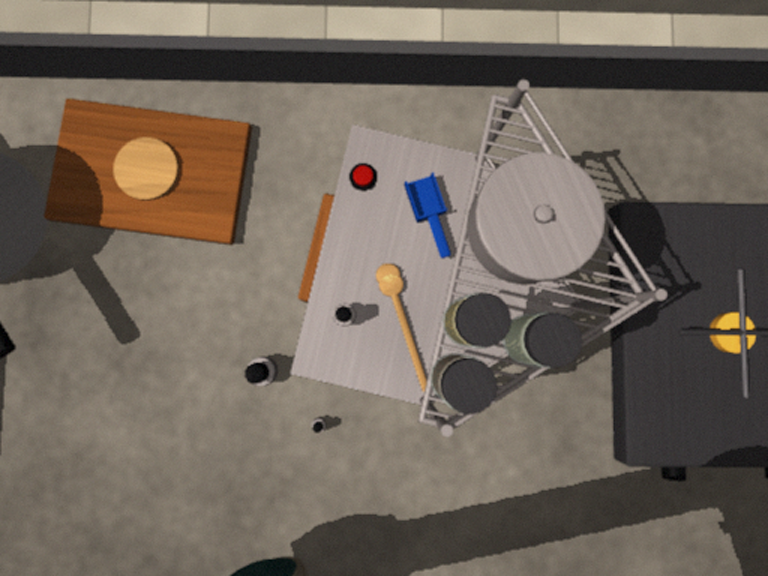

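Candidates for the weight, as pixels in the enlarged (768x576) top picture:
- Large, on the counter at (258,371), about (0.48, 0.09).
- Middle, on the lower tier at (344,314), about (0.568, -0.042, 0.112).
- Small, on the counter at (319,425).

I choose the one on the tier: it is middle-sized and its height is 85+27 mm. Next I check it in a crop and refine the rack fit.

```bash
cat > h.py <<'E'
from plant import r, gripper_to, inverse_kinematics, vision, models, telemetry
import numpy as np, cv2
from scipy.spatial.transform import Rotation as R
from scipy.optimize import least_squares
def cal(n):
    c=vision.get_calibration(n); q=c["orientation"]
    return c,R.from_quat([q[1],q[2],q[3],q[0]]).as_matrix()
def proj(n,P):
    c,M=cal(n); p=(np.atleast_2d(P)-c["position"])@M
    return np.c_[c["fx"]*p[:,0]/p[:,2]+c["cx"],c["fy"]*p[:,1]/p[:,2]+c["cy"]]
def ray(n,uv,z):
    c,M=cal(n); d=M@np.array([(uv[0]-c["cx"])/c["fx"],(uv[1]-c["cy"])/c["fy"],1]); o=np.array(c["position"])
    return o+d*(z-o[2])/d[2]
def red(im):
    h=cv2.cvtColor(im,cv2.COLOR_RGB2HSV); m=((h[...,0]<6)|(h[...,0]>174))&(h[...,1]>200)&(h[...,2]>90)
    k,l,s,c=cv2.connectedComponentsWithStats(m.astype(np.uint8)); i=1+np.argmax(s[1:,4]); return c[i],s[i]
E
python3 - <<'E'
from h import *
ims={}
for n in("side","top"):
    im=ims[n]=vision.snapshot(n); print(n,red(im))
    c,s=red(im); print("btn",ray(n,c,0.095))
    for t in("weight_mid",):
        for d in models.regions_of(t,n):
            ys,xs=np.nonzero(d["pixels"]); print(t,d["score"],xs.min(),xs.max(),ys.min(),ys.max(),xs.mean(),ys.mean())
a=cv2.resize(ims["side"][180:320,130:370],None,fx=3.3,fy=3.3,interpolation=cv2.INTER_CUBIC)
b=cv2.resize(ims["top"][60:310,150:350],None,fx=2.4,fy=2.4,interpolation=cv2.INTER_CUBIC)
cv2.imwrite("pics/cs.png",a[:,:,::-1]);cv2.imwrite("pics/ct.png",b[:,:,::-1])
E
```

```text
side (array([183.43396226, 229.0754717 ]), array([177, 225,  14,  10, 106], dtype=int32))
btn [ 0.77027837 -0.05753082  0.095     ]
weight_mid 0.75 265 280 229 258 272.6666666666667 244.40568475452196
weight_mid 0.63 288 312 305 350 300.3652561247216 328.9977728285078
weight_mid 0.5 347 358 300 319 352.7391304347826 310.2445652173913
weight_mid 0.35 246 334 224 235 282.1829521829522 228.7941787941788
top (array([241.34027778, 116.38888889]), array([235, 110,  14,  14, 144], dtype=int32))
btn [ 0.77388656 -0.06419914  0.095     ]
weight_mid 0.84 165 185 238 257 175.15963855421685 247.63253012048193
weight_mid 0.49 209 216 279 288 212.5 283.5
weight_mid 0.45 223 237 203 216 229.5843373493976 209.52409638554218
```

```bash
sleep 1
```

```text
(no output)
```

View pics/cs.png

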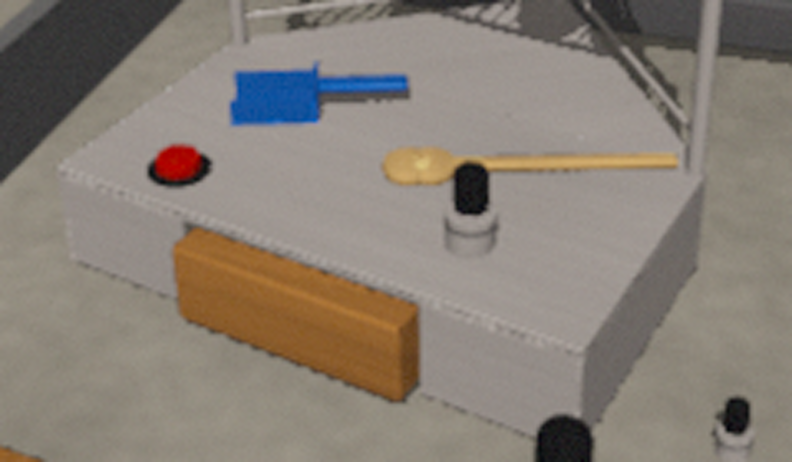

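View pics/ct.png

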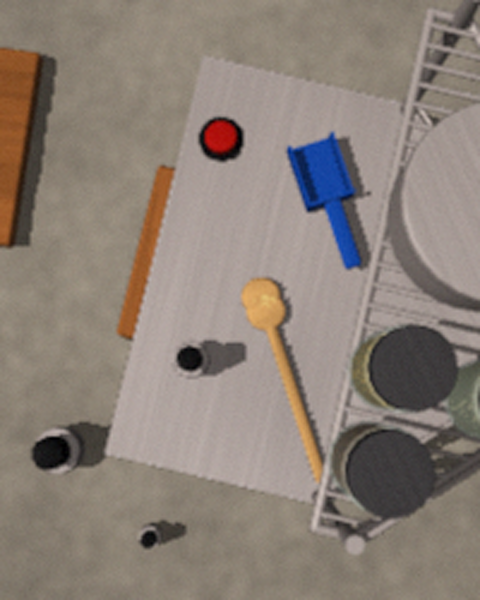

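```bash
cat > fit.py <<'E'
from h import *
P=np.array([[-.14,.19,.085],[-.14,-.19,.085],[-.158,.083,.07],[-.158,-.083,.07],[-.105,.115,.097]])
U={"top":np.array([[236.2,83.8],[194.6,250.4],[217.1,129.6],[199.2,198.8],[241.3,116.4]]),
"side":np.array([[148.8,230.6],[307.3,286.7],[183.6,253.3],[251.2,276.4],[184.2,227.6]])}
def T(p,P):
    c,s=np.cos(p[2]),np.sin(p[2]); return P@np.array([[c,s,0],[-s,c,0],[0,0,1]])+[p[0],p[1],0]
def f(p):
    e=[]
    for k,n in enumerate(U):
        d=p[3+3*k:6+3*k]; e+=[(proj(n,T(p,P)+d)-U[n]).ravel()/0.7, d/0.0015]
    return np.concatenate(e)
s=least_squares(f,[.6387,-.142,-1.8,0,0,0,0,0,0])
print(s.x.round(4),np.degrees(s.x[2]),s.cost); print((f(s.x)*.7).round(1))
p=s.x[:3]; np.save("rack.npy",p); np.save("cam.npy",s.x[3:])
for nm,q in dict(rel=[-.105,.115,.097],cup=[-.181,0,.016],face=[-.158,0,.041],fopen=[-.253,0,.041]).items(): print(nm,T(p,np.array(q)))
# weight: knob top centre z=.085+.054
for n,uv,z in(("top",[150+189/2.4,60+357/2.4],.139),("side",[130+471/3.3,180+168/3.3],.139),("side",[130+470/3.3,180+212/3.3],.109)):
    d=s.x[3:6] if n=="top" else s.x[6:9]
    print(n,ray(n,uv,z+d[2])-d)
E
python3 fit.py
```

```text
[ 6.3650e-01 -1.4480e-01 -1.7924e+00 -1.0000e-04  2.0000e-04 -3.0000e-04
  1.0000e-04 -2.0000e-04 -1.7000e-03] -102.69887498319551 21.686638372114448
[-0.7 -0.5 -0.4 -0.7 -0.2 -0.9 -0.1  1.2  1.5  0.7 -0.   0.1 -0.2 -0.7
 -1.   0.5 -1.3 -1.2  0.4  0.6  2.5  0.6 -1.3  0.  -0.1 -0.8]
rel [ 0.77180891 -0.06767448  0.097     ]
cup [0.6763288  0.03174659 0.016     ]
face [0.67127277 0.00930919 0.041     ]
fopen [0.69215634 0.10198539 0.041     ]
top [ 0.56918493 -0.04237727  0.139     ]
side [ 0.56824073 -0.04161108  0.139     ]
side [ 0.56800995 -0.03919887  0.109     ]
```

```bash
cat >> h.py <<'E'
p_=None
try: p_=np.load("rack.npy")
except Exception: pass
def W(x,y,z=0):
    c,s=np.cos(p_[2]),np.sin(p_[2]); return np.array([p_[0]+c*x-s*y,p_[1]+s*x+c*y,z])
def Q(a):  # tool down, jaws along world yaw a
    M=np.array([[np.cos(a),np.sin(a),0],[np.sin(a),-np.cos(a),0],[0,0,-1]]).T
    q=R.from_matrix(M).as_quat(); return np.array([q[3],*q[:3]])
YA=None if p_ is None else p_[2]+np.pi/2
def snap(n,name,box=None,k=1.5):
    im=vision.snapshot(n); 
    c=im if box is None else im[box[1]:box[3],box[0]:box[2]]
    cv2.imwrite(f"pics/{name}.png",cv2.resize(c,None,fx=k,fy=k,interpolation=cv2.INTER_CUBIC)[:,:,::-1]); return im
E
python3 - <<'E'
from h import *
print("yaw",YA)
for nm,pt in(("A",[.15,-.32,.35]),("B",[.40,.08,.35]),("btn",W(-.105,.115,.12)),("wt",[.5685,-.042,.121]),("cup",W(-.181,0,.05)),("push",W(-.28,0,.065)),("push2",W(-.15,0,.065))):
    for a in(YA,YA+np.pi/2,YA-np.pi/2,YA+np.pi):
        j=inverse_kinematics(pt,Q(a)); print(nm,round(a,2),None if j is None else np.round(j,2))
E
```

```text
yaw -0.22163717975590114
A -0.22 [-1.33 -0.12  1.66 -0.    1.6  -1.11]
A 1.35 [-1.33 -0.12  1.66 -0.    1.6  -2.68]
A -1.79 [-1.33 -0.12  1.66 -0.    1.6   0.46]
A 2.92 [-1.33 -0.12  1.66 -0.    1.6   2.03]
B -0.22 [ 0.03 -0.03  1.58 -0.    1.59  0.25]
B 1.35 [ 0.03 -0.03  1.58 -0.    1.59 -1.32]
B -1.79 [ 0.03 -0.03  1.58 -0.    1.59  1.82]
B 2.92 None
btn -0.22 [-0.18  0.64  1.17 -0.    1.34  0.04]
btn 1.35 [-0.18  0.64  1.17 -0.    1.34 -1.53]
btn -1.79 [-0.18  0.64  1.17 -0.    1.34  1.62]
btn 2.92 None
wt -0.22 [-0.2   0.35  1.68 -0.    1.11  0.03]
wt 1.35 [-0.2   0.35  1.68 -0.    1.11 -1.54]
wt -1.79 [-0.2   0.35  1.68 -0.    1.11  1.6 ]
wt 2.92 None
cup -0.22 [-0.06  0.56  1.51 -0.    1.07  0.17]
cup 1.35 [-0.06  0.56  1.51 -0.    1.07 -1.4 ]
cup -1.79 [-0.06  0.56  1.51 -0.    1.07  1.74]
cup 2.92 None
push -0.22 [ 0.08  0.59  1.41 -0.    1.14  0.31]
push 1.35 [ 0.08  0.59  1.41 -0.    1.14 -1.27]
push -1.79 [ 0.08  0.59  1.41 -0.    1.14  1.88]
push 2.92 None
push2 -0.22 [-0.1   0.53  1.52 -0.    1.09  0.12]
push2 1.35 [-0.1   0.53  1.52 -0.    1.09 -1.45]
push2 -1.79 [-0.1   0.53  1.52 -0.    1.09  1.69]
push2 2.92 None
```

Run:
```python
from h import *
t0=telemetry.current_t()
r.move_to([.15,-.32,.38],Q(YA)); r.move_to([.40,.08,.35],Q(YA))
gripper_to(0.0,20)
r.move_to(W(-.105,.115,.20),Q(YA))
print(telemetry.current_t()-t0, telemetry.current_opening())
snap("side","b_s"); snap("top","b_t")
```

```text
5.7583 0.00016036373816722066
```

View pics/b_s.png

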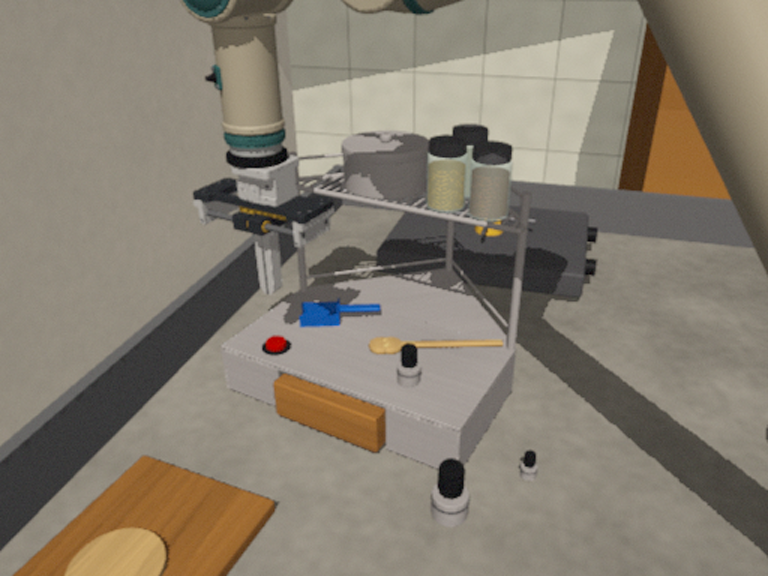

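View pics/b_t.png

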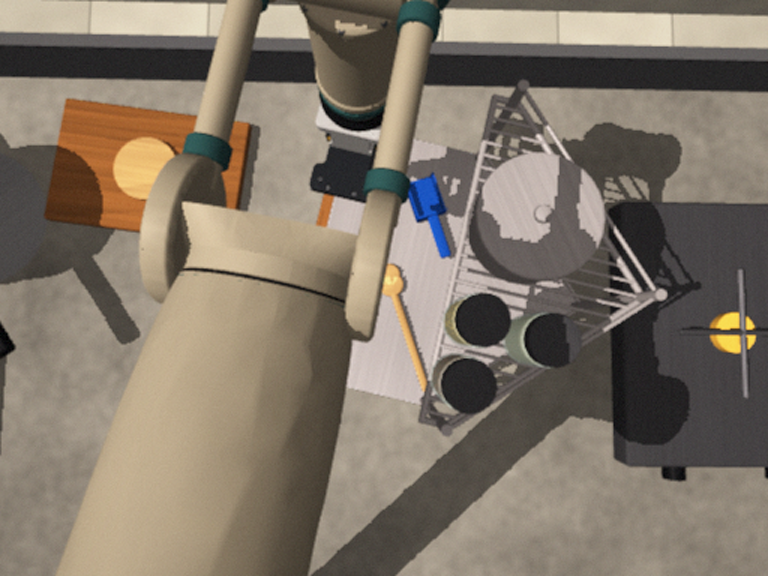

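The arm is well clear of the tier and jars: the gripper hangs above the button (at 275,345) and the forearm is high above everything. Now I press.

Run:
```python
from h import *
r.move_l(W(-.105,.115,.130),vel=.12)
f0=telemetry.current_wrist_force()
for z in(.1205,.1195,.1185,.1175,.1165,.1158):
    g=r.move_l(W(-.105,.115,z),vel=.02,guard=8)
    print(z,g,(telemetry.current_wrist_force()-f0).round(2))
    if g: break
r.hold(.3)
r.move_l(W(-.105,.115,.2),vel=.2)
snap("side","o_s"); print(telemetry.current_t())
for t in("drawer","cup","weight_mid"): print(t,[(d["at"],d["score"]) for d in models.mark_of(t,"side")])
```

```text
0.1205 False [-0.53 -0.08  0.92]
0.1195 False [-0.89  0.59  1.23]
0.1185 False [-0.89 -1.23  1.89]
0.1175 False [-0.8   0.14  2.6 ]
0.1165 False [-1.94 -0.22  2.7 ]
0.1158 False [-2.26 -0.82  2.1 ]
10.4917
drawer [([0.6952, 0.1054, 0.0408], 0.96)]
cup [([0.676, 0.0319, 0.019], 0.73)]
weight_mid [([0.5693, -0.0463, 0.1052], 0.88), ([0.397, -0.003, 0.021], 0.74), ([0.4832, 0.0922, 0.0364], 0.7)]
```

View pics/o_s.png

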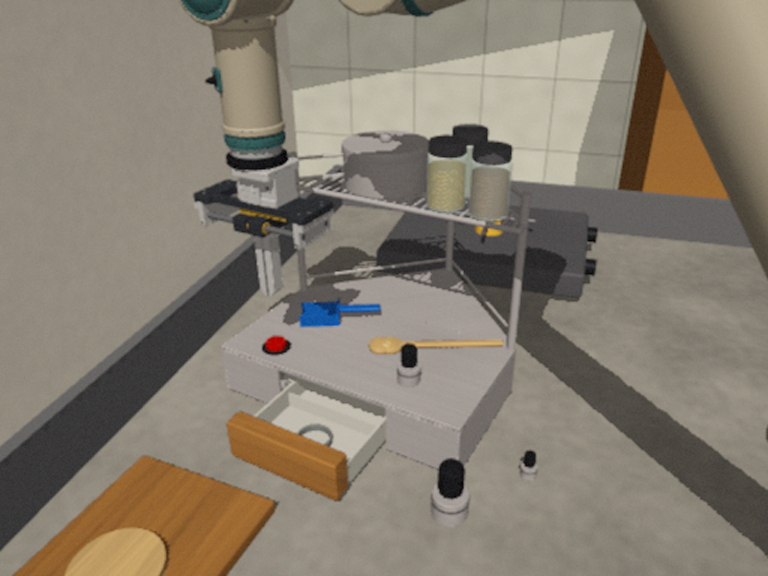

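The drawer is open, with the ring at (316,433), which agrees with the fit at (0.676, 0.032). Next, the weight: a soft grip at a turned angle to centre it, then the real grip.

Run:
```python
from h import *
w=np.array([.5688,-.0418])
gripper_to(.05,8)
r.move_to([*w,.20],Q(YA+.6))
f0=telemetry.current_wrist_force()
print(r.move_l([*w,.139],vel=.08,guard=6))
gripper_to(0,6); print(telemetry.current_opening())
gripper_to(.05)
r.move_l([*w,.139],rot=Q(YA),vel=.1)
gripper_to(0,15); print(telemetry.current_opening(),telemetry.current_ee_pos())
snap("side","g_s",(200,130,456,322),3)
print(telemetry.current_t())
```

```text
False
0.021753077573296475
0.021918409168714383 [ 0.56880656 -0.04177674  0.13896962]
15.825
```

View pics/g_s.png

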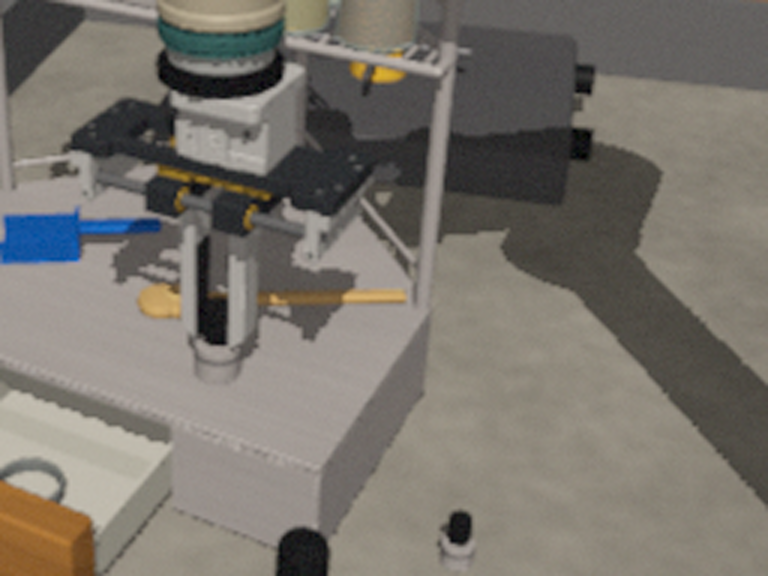

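Run:
```python
from h import *
r.move_l([*telemetry.current_ee_pos()[:2],.19],vel=.1)
print(telemetry.current_opening())
c=np.array([.6762,.0318])
r.move_to([*c,.17],Q(YA))
r.move_l([*c,.10],vel=.1)
im=snap("side","h_s",(140,200,300,340),4.5)
print("tc",telemetry.current_t())
for n in("side","top"):
    if n=="top": vision.snapshot(n)
    for t in("cup","weight_mid","drawer"): print(n,t,[(d["at"],d["score"]) for d in models.mark_of(t,n)])
print(proj("side",[[*c,.016],[*c,.046]]))
```

```text
0.021230859722133965
tc 17.975
side cup [([0.6751, 0.0336, 0.016], 0.77)]
side weight_mid [([0.6779, 0.0299, 0.068], 0.82), ([0.4825, 0.0922, 0.0367], 0.7), ([0.3987, -0.0015, 0.0189], 0.65)]
side drawer [([0.6957, 0.1061, 0.0421], 0.87)]
top cup [([0.6797, 0.0364, 0.0183], 0.79), ([0.4943, -0.1704, 0.2812], 0.7), ([0.5361, -0.2518, 0.2778], 0.49)]
top weight_mid [([0.4822, 0.092, 0.0353], 0.65), ([0.6761, 0.0287, 0.0741], 0.53), ([0.4022, -0.0014, 0.0175], 0.52)]
top drawer [([0.5405, -0.2477, 0.2791], 0.65), ([0.6925, 0.0989, 0.0456], 0.64)]
[[210.73008155 292.96891822]
 [209.74943557 281.34648405]]
```

View pics/h_s.png

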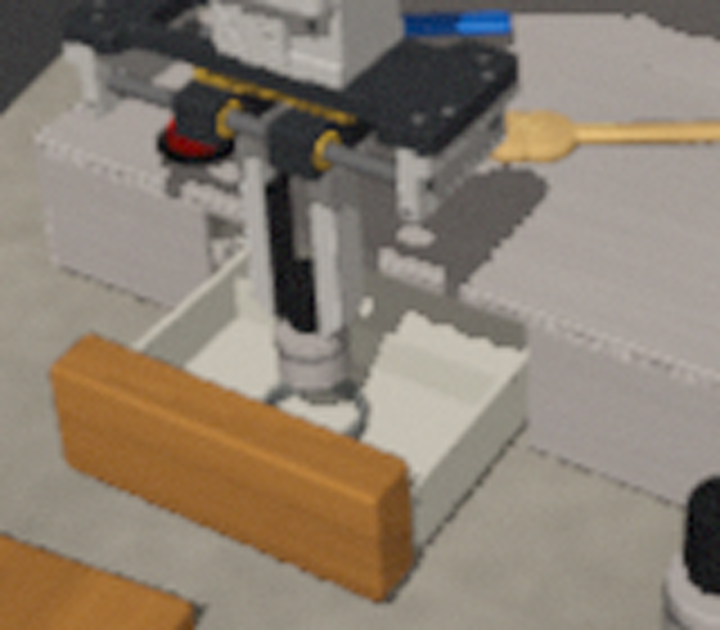

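Gripped weight hangs upright above the ring (crop ring ≈ (318,410), weight ≈ (314,380)); average estimates put the cup ~1.5 mm further out. Lowering with a guard.

Run:
```python
from h import *
c=np.array([.6767,.0333])
r.move_l([*c,.10],vel=.05)
r.hold(.2)
f0=telemetry.current_wrist_force()
g=r.move_l([*c,.0705],vel=.025,guard=4)
print(g,telemetry.current_ee_pos(),(telemetry.current_wrist_force()-f0).round(2))
snap("side","p_s",(140,200,300,340),4.5)
print("tc",telemetry.current_t())
```

```text
False [0.67687738 0.03330411 0.07075022] [ 0.68 -0.44  0.39]
tc 20.1583
```

View pics/p_s.png

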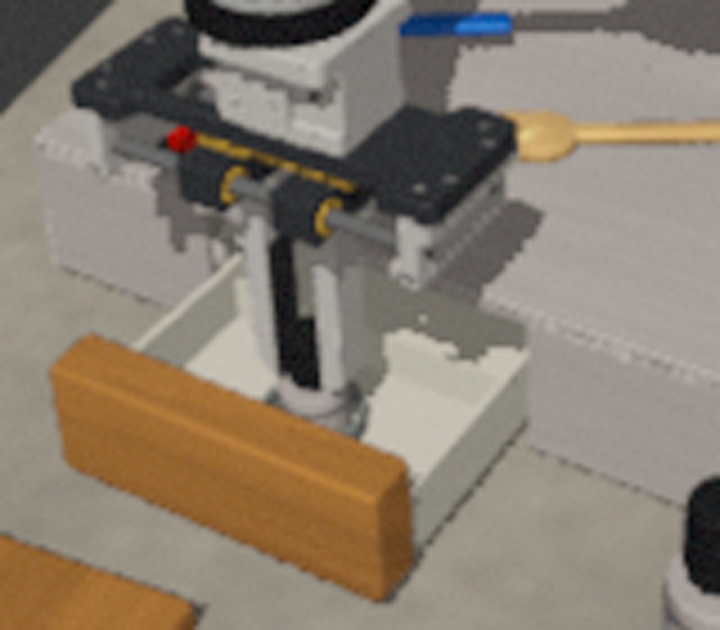

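The weight is inside the ring at full depth, with no rim contact. Releasing.

Run:
```python
from h import *
e=telemetry.current_ee_pos()
r.move_l([e[0],e[1],.0698],vel=.02,guard=3)
gripper_to(.045)
r.move_l([e[0],e[1],.16],vel=.08)
r.hold(.3)
# away in front of the face
r.move_l(W(-.30,0,.16),vel=.15)
gripper_to(0,20)
snap("side","q_s",(140,200,300,340),4.5); 
for t in("cup","weight_mid","drawer"): print(t,[(d["at"],d["score"]) for d in models.mark_of(t,"side")])
print("tc",telemetry.current_t())
```

```text
cup []
weight_mid [([0.397, 0.003, 0.0177], 0.76), ([0.4847, 0.0933, 0.0378], 0.71), ([0.6756, 0.0325, 0.0173], 0.63), ([0.6767, 0.0298, 0.036], 0.59)]
drawer [([0.6906, 0.1058, 0.0393], 0.68), ([0.6592, -0.2413, 0.2807], 0.68)]
tc 24.4917
```

View pics/q_s.png

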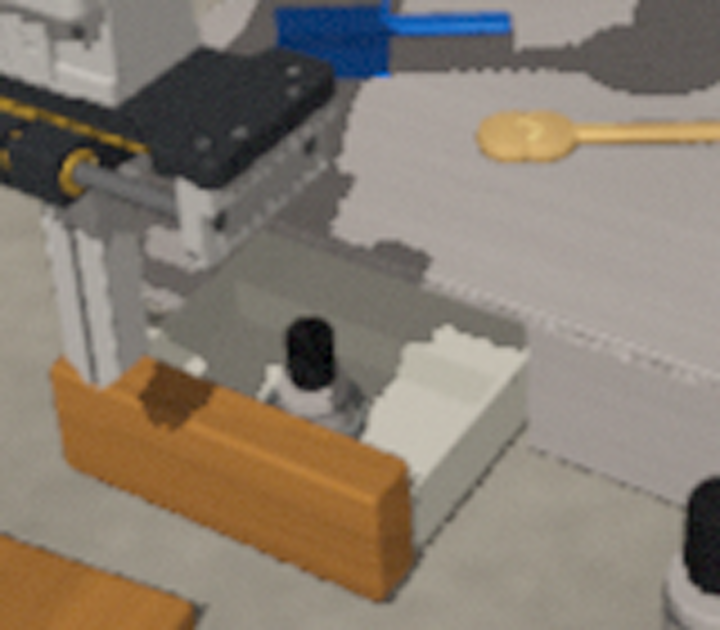

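The weight stands upright in the ring (crop (312,380)). Now a gentle push: coarse to just before the catch, then fine steps with force readings.

```bash
cat > push.py <<'E'
from h import *
xh=W(1,0)-W(0,0)
def fr(f0):
    v=[]
    for _ in range(6): v.append((telemetry.current_wrist_force()-f0)@xh); r.hold(.01)
    return -np.median(v)
Z=.066
r.move_l(W(-.30,0,Z),vel=.1); r.hold(.3)
f0=np.mean([telemetry.current_wrist_force() for _ in range(8)],0)
t0=telemetry.current_t()
print(r.move_l(W(-.215,0,Z),vel=.04,guard=9), fr(f0), (telemetry.current_ee_pos()-W(0,0))@xh)
print(r.move_l(W(-.178,0,Z),vel=.03,guard=8), fr(f0), telemetry.current_t()-t0)
E
python3 push.py
```

```text
False 4.741383140973507 -0.21497524446816135
False 6.7734661336805555 3.7584000000000017
```

```bash
cat > push2.py <<'E'
from h import *
xh=W(1,0)-W(0,0); Z=.066
def ab():
    v=[]
    for _ in range(6): v.append(telemetry.current_wrist_force()@xh); r.hold(.008)
    return -np.median(v)
base=ab()-6.5; out=[]; x=-.178; t0=telemetry.current_t(); pk=0
while x<-.1515:
    x+=.0008 if x<-.170 else .0004
    g=r.move_l(W(x,0,Z),vel=.02,guard=5); f=ab()-base; out.append((round(x*1e3,1),round(float(f),1)))
    if g or f>12.6: print("stop",g,f); break
    if telemetry.current_t()-t0>20: print("time"); break
print(out,telemetry.current_t()-t0,telemetry.current_t())
snap("side","k_s",(140,180,300,320),4.5)
E
python3 push2.py
```

```text
stop False 12.913810526178892
[(-177.2, 7.2), (-176.4, 7.5), (-175.6, 7.1), (-174.8, 7.5), (-174.0, 7.2), (-173.2, 7.4), (-172.4, 7.5), (-171.6, 8.1), (-170.8, 8.5), (-170.0, 8.8), (-169.2, 8.5), (-168.8, 9.2), (-168.4, 9.4), (-168.0, 9.5), (-167.6, 8.9), (-167.2, 9.2), (-166.8, 9.1), (-166.4, 9.3), (-166.0, 9.7), (-165.6, 9.7), (-165.2, 9.3), (-164.8, 8.9), (-164.4, 8.0), (-164.0, 8.0), (-163.6, 7.4), (-163.2, 7.8), (-162.8, 7.7), (-162.4, 7.7), (-162.0, 7.2), (-161.6, 7.2), (-161.2, 7.5), (-160.8, 7.7), (-160.4, 7.4), (-160.0, 8.4), (-159.6, 8.9), (-159.2, 9.4), (-158.8, 10.3), (-158.4, 11.4), (-158.0, 11.6), (-157.6, 12.2), (-157.2, 12.9)] 12.3 41.9917
```

View pics/k_s.png

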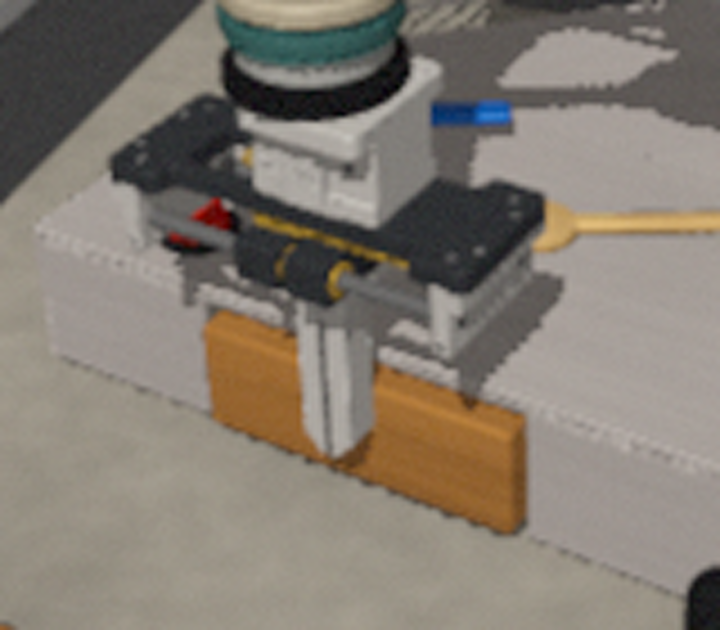

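The force peaked at 9.7 N, dropped to 7, then rose steadily against the buffer, which looks like the click. Backing off slowly and checking.

Run:
```python
from h import *
Z=.066
r.move_l(W(-.185,0,Z),vel=.025); r.move_l(W(-.30,0,Z),vel=.12)
r.move_l(W(-.30,0,.2),vel=.15); r.move_to([.40,.10,.35],Q(YA))
r.hold(.3)
im=snap("side","e_s"); print(red(im))
for t in("drawer","release"): print(t,[(d["at"],d["score"]) for d in models.mark_of(t,"side")])
im=snap("top","e_t")
for t in("drawer","release"): print(t,[(d["at"],d["score"]) for d in models.mark_of(t,"top")])
print(telemetry.current_t())
```

```text
(array([183.5412844 , 229.10091743]), array([177, 225,  14,  10, 109], dtype=int32))
drawer [([0.675, 0.0145, 0.042], 0.7)]
release [([0.7718, -0.0676, 0.0946], 0.69)]
drawer [([0.6701, 0.0094, 0.0439], 0.82)]
release [([0.5575, -0.1878, 0.2776], 0.59), ([0.7683, -0.0612, 0.0985], 0.51)]
47.3333
```

View pics/e_s.png

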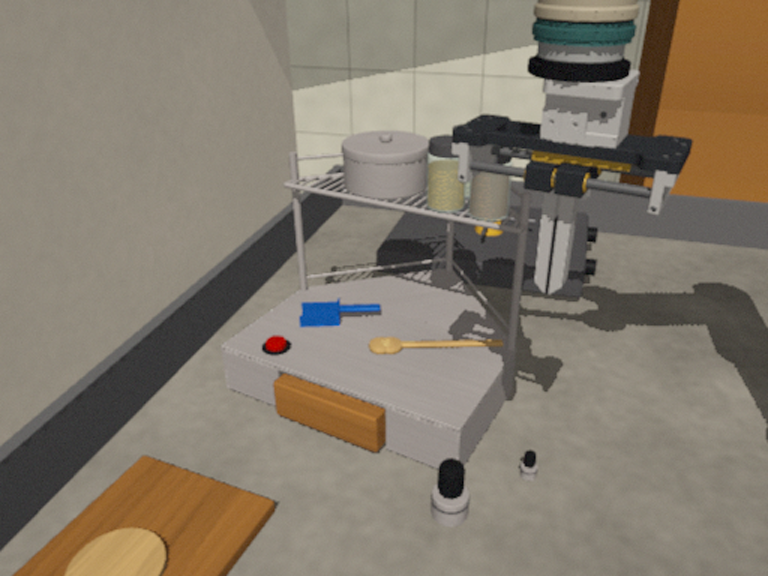

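View pics/e_t.png

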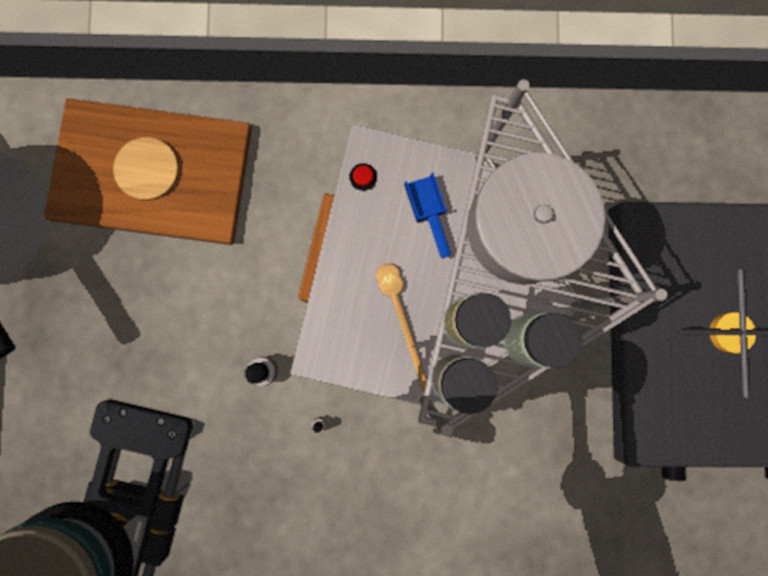

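The drawer is back at its latched place (275-385, 380-445, as at the start). The button is up, with its centroid within 0.1 px of the start, and the bystanders haven't moved. Handing in.

Run:
```python
from plant import r
r.sign_off()
```

```text
the job is handed in; nothing more can be done
```

The job is handed in, with the drawer shut and the weight in its holder as far as my checks can show. Arm time was about 47 s of the allowed 72 s.

- **Opening:** I pressed the button 6 mm at under about 4 N, and the drawer sprang open.
- **Placing:** I gripped the middle-sized weight by its knob and lowered it into the ring to full depth with no rim contact. After I let go it stood upright in the picture.
- **Closing:** I pushed the drawer in small force-checked steps. The force peaked at 9.7 N, fell to 7 N at what I took for the click, then rose against the buffer to 12.9 N, where I stopped. The limit is 18 N.

**Last checks**
- With the arm clear, the drawer face is where it was at the start in both pictures. It was judged by eye, and the networks agree within their error.
- The button is up, with its red spot within 0.1 px of the start in the side view.
- Scoop, spoon, dabba and jars look unmoved.

**Not checked or off**
- The weight is out of sight in the closed drawer, so I could not confirm it still stands upright after the push.
- The two cameras' estimates differed by about 5 mm, both for the holder before placing and for the drawer face at the end.
- In the final top view the button network also gave a false hit on the top tier, which I ignored.

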